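# Centre the egg cup on the scale and record the weight

### The job

The egg in its egg cup stands off-centre on the small round pan of the kitchen scale. With light nudges of a fingertip or the outside of the fingers, low down near its foot, slide the cup until its whole foot stands inside the dark ring marked in the middle of the pan, without gripping, lifting or toppling it; then press the round key on the scale fully down to record the weight and let it come up again. Leave the cup standing in the ring and everything else where it is.

Things in the scene. Friction and masses are not known exactly. Their poses are not given: they have to be found in the camera images.
- egg_cup: White ceramic egg cup with a brown egg fixed in it, one rigid piece of about 130 g (90 to 180 g), 66 mm tall. Round foot 45 mm across, vertical-edged up to 6 mm height, then a waist 20 mm across at 14 to 18 mm height, then a bowl widening to 44 mm across at 40 mm height; the egg, 41 mm across at most, rises above it. Origin: centre of the foot's underside; z is up through the egg. Top-heavy: it slides on the pan when pushed low and gently, tips when pushed hard or at the egg.
- scale: White kitchen scale, does not move. Body 225 x 165 mm, its top 30 mm above the table. Origin: on the table under the centre of the pan; the body reaches from x = -140 to +85 mm and y = -82 to +82 mm in its own frame. The -x end is its front, with a black display and the key.
- pan (a point): Centre of the upper face of the scale's round steel pan: a disc 110 mm across, 8 mm thick, upper face 50 mm above the table and 20 mm above the scale's body. A dark ring is marked on the pan about this point, inner diameter 62 mm, flush: the cup's 45 mm foot is wholly inside while its centre lies within about 8 mm of this point.
- record_key_top (a point): Centre of the top face of the scale's round black key, 24 mm across, which stands in a low grey housing at the front of the scale, at x = -108, y = +30 mm in the scale's frame (112 mm from the pan's centre).
- record_key (a joint): How far the key is pressed, m: 0 up, 0.005 fully down. A spring returns it; fully down takes 4 N.
- spare_cup: Bystander: an empty white egg cup of the same form, 45 mm across, 40 mm tall, on the table beside the scale. Origin: centre of its underside.
- salt: Bystander: steel salt shaker, 42 mm across, 75 mm tall, on the table near the scale. Origin: centre of its underside.
- jar: Bystander: amber glass jar with steel cap, 56 mm across, 75 mm tall, on the table near the scale. Origin: centre of its underside.
- spoon: Bystander: steel teaspoon 140 mm long lying on the table beside the scale. Its x axis runs from handle to bowl.
- glass: Bystander: blue cup, 66 mm across, 85 mm tall, on the table to the robot's left. Origin: centre of its underside.
Mind the look-alikes: they are no part of the job. What is shaped like the egg_cup but purple or red is not meant.

How it is judged:
By the outcome, as a careful person would: the job done as asked, in the order asked, and still so for the second after the job is handed in, with the robot touching nothing.
It also fails if it takes over 45 s, if anything falls off the work surface, if the arm or the gripper's body presses on something with over 40 N, if the wrist force passes 120 N, or if a joint passes its speed limit or range.

### The arm

A 6-joint arm with a two-finger parallel gripper is mounted at the origin on the work surface. World frame = base frame: x ahead of the robot, y to its left, z up, the work surface at z = 0. Lengths are in m, angles in rad, forces in N, time in s.
With the tool pointing down it reaches from about 0.4 to 0.825 m from the base axis. Payload 7 kg.
Tool frame: the origin (TCP) lies midway between the tips of the shut fingers; the grasp point (between the pads) lies 19 mm behind it; z points along the fingers, y is the direction in which the jaws open and shut (so a half turn about z gives the same grasp; the last joint's range is limited). The gripper opens to 88 mm and grips with 3 to 60 N. Pads are 19 mm wide; open, the fingers measure 130 mm over their backs; the gripper's body (78 mm by 193 mm) begins 47 mm behind the grasp point.
Start: joints at [1.562, 0.359, 0.012, 0, -1.224, -0.288], TCP at [0.197, 0.645, 0.227] pointing down, gripper open.
Joint ranges: [-3.07, 3.07], [-1.43, 2.12], [-1.02, 1.25], [-3.03, 1.67], [-3.05, -0], [-3.03, 3.03]. Speed limits (rad/s): [2.39, 2.39, 3.01, 3.14, 3.14, 3.14].

### API

Orientations are given as a rotation vector (axis times angle).
In Python, from cell import sensors, viewer, job, nets gives the robot as it stands. The module is installed in compiled form; this text tells all that it offers.
- The arm moves only by the tool servo_tool, never from a script. Its argument "commands" is a list that holds one entry, the list of rows, each a list of 6 numbers: the shift along the tool's x, y, z in m, then the turn, a rotation vector about the tool's x, y, z in units of 5 degrees (1.0 is 5 degrees). In form: [[[x, y, z, rx, ry, rz], ...]]. A call has 1 to 5 rows; each row is the pose to reach, as a shift and turn from the pose commanded when the call began, along the tool's axes at that moment; what a row does not reach only later rows make up. A row lasts 1/8 s, in which the tool goes at most 62.5 mm and 10.7 degrees, less where a joint would pass 70% of its speed; a pose out of reach is approached as far as the arm can. A call with a gripper value outside its range is refused whole. "grip" is the closure in counts, from 0 (fully open) to 255 (shut), set as the call begins (left out, the last holds). The fingers move at their own pace and stop on an object; "force" is the grip in N (left out, the last holds). Time passes only in rows, so rows that repeat a pose let the fingers close. It gives the time, the measured TCP pose, the force and the opening at its end, in the units of the state.
- sensors.sense(): the state, without advancing time (a new reading comes with each control period).
- viewer.snapshot(name): name is "scene" or "side" or "wrist"; returns a dict with "color" (384x512x3 uint8, red, green, blue), "intrinsics" (3x3 intrinsics, pixels), "k1" (the pictures are not rectified: a ray, as slopes to the right and down, at radius r is drawn at 1 + k1 r^2 times it, then the intrinsics apply), "camera_from_world" (4x4, takes a point from world to camera coordinates). Camera axes: x right, y down, z forward; pixel columns grow to the right and rows downward; lengths in m; the calibration is good to about 2 mm. A picture is of the moment at which its call begins. There is no depth.
- job.hand_in(): hands the job in, once; it reports no verdict.
Trained networks look in a picture, given as the dict that the camera call returned (one of the last four; its "shot" number tells which), for a name from the list of things; names that differ only in an ending like _2 or _b are one class to them, and where a whole thing is asked for, a point or a joint stands for the part that bears it (a point fixed in the world has none). Each returns a list of dicts, best first, with "confidence" (0 to 1); they miss things now and then, are a little off and sometimes report something else, mostly with a low value. They report only what shows in the picture. A call takes as long as a camera call. They do not tell look-alikes from the thing itself.
- nets.recognise(picture, label): "point" ([column, row] in pixels, amid what is visible of it).
- nets.outline_of(picture, label): "region" (384x512 bool, what is visible of it) and "point" ([column, row] in pixels, amid what is visible of it).
The state is a dict: "time_s": time; "joint_positions": joint angles; "joint_vel": joint speeds; "effort": joint torques, N m; "tcp_pos": TCP position; "tool_rot": TCP orientation; "contact_force": force on the tool from outside, world axes, zero at the start; "ft_torque": the same for the moment, N m; "gripper_width": opening from 0.0 (shut) to 1.0 (fully open).
Only numpy, scipy, OpenCV 4.12 (cv2) and the standard library are available. Lean on these libraries where they do the work, as an engineer would, in place of code of your own. Each camera call takes 0.05 s, during which the arm holds its last target.

## Working session

There is one attempt and no reset: what is moved stays moved. The work goes in short steps, Python scripts to look and compute and a tool call to move; the robot and the scene stay as the last step left them, time stands still between calls to the robot, and variables do not carry over. Pictures are saved under pics/ and viewed, and the job is handed in when it is done.

Besides the shell and the picture viewer there is one more tool, called after "Request:" in YAML: its name, and indented under it one key for each argument. servo_tool: Moves the arm, as the interface text tells. Its arguments: {"type":"object","properties":{"commands":{"type":"array","items":{"type":"array","items":{"type":"array","items":{"type":"number"}}}},"grip":{"type":"number"},"force":{"type":"number"}},"required":["commands"]}

```bash
mkdir -p pics; cat > h.py <<'E'
import numpy as np, cv2
from cell import sensors, viewer, job, nets
def save(p,n): cv2.imwrite('pics/'+n,cv2.cvtColor(p['color'],cv2.COLOR_RGB2BGR))
def ray(p,uv):
    K=np.array(p['intrinsics']);k1=p['k1']
    d=np.array([(uv[0]-K[0,2])/K[0,0],(uv[1]-K[1,2])/K[1,1]])
    s=d.copy()
    for _ in range(30): s=d/(1+k1*(s@s))
    T=np.array(p['camera_from_world']);R=T[:3,:3];t=T[:3,3]
    return -R.T@t, R.T@np.array([s[0],s[1],1])
def atz(p,uv,z):
    c,d=ray(p,uv); return c+d*(z-c[2])/d[2]
def proj(p,X):
    T=np.array(p['camera_from_world']);x=T[:3,:3]@np.array(X)+T[:3,3]
    s=x[:2]/x[2]; s=s*(1+p['k1']*(s@s));K=np.array(p['intrinsics'])
    return np.array([K[0,0]*s[0]+K[0,2],K[1,1]*s[1]+K[1,2]])
def tri(rs):
    A=np.zeros((3,3));b=np.zeros(3)
    for c,d in rs:
        d=d/np.linalg.norm(d);P=np.eye(3)-np.outer(d,d);A+=P;b+=P@c
    return np.linalg.solve(A,b)
E
python3 - <<'E'
from h import *
s=sensors.sense();print({k:np.round(v,3) for k,v in s.items()})
for n in ['scene','side','wrist']:
    p=viewer.snapshot(n);save(p,n+'0.png')
    T=np.array(p['camera_from_world']);print(n,np.round(-T[:3,:3].T@T[:3,3],3),np.round(T[:3,:3],2).tolist(),p['k1'])
    for l in ['egg_cup','scale','record_key_top','pan','spare_cup','salt','jar','spoon','glass']:
        try:print(l,[(np.round(r['point']).tolist(),round(r['confidence'],2)) for r in nets.recognise(p,l)])
        except Exception as e:print(l,e)
E
```

```text
{'time_s': np.float64(0.0), 'joint_positions': array([ 1.562,  0.359,  0.011, -0.   , -1.224, -0.288]), 'joint_vel': array([ 0.002, -0.002, -0.001,  0.002, -0.001, -0.001]), 'effort': array([-1.0000e-03, -5.8271e+01,  2.9306e+01,  6.9980e+00,  7.0000e-03,
       -0.0000e+00]), 'tcp_pos': array([0.197, 0.645, 0.226]), 'tool_rot': array([ 3.105, -0.464, -0.   ]), 'contact_force': array([-0.746, -0.392,  0.315]), 'ft_torque': array([-0.018,  0.03 ,  0.02 ]), 'gripper_width': np.float64(1.0)}
scene [ 1.104 -0.331  0.844] [[0.61, 0.79, -0.01], [0.59, -0.47, -0.66], [-0.52, 0.4, -0.75]] 0.02680316973192465
egg_cup [([104.0, 248.0], 0.88), ([197.0, 229.0], 0.72), ([110.0, 285.0], 0.61)]
scale [([206.0, 233.0], 0.86)]
record_key_top []
pan [([210.0, 231.0], 0.91)]
spare_cup [([270.0, 236.0], 0.91)]
salt [([164.0, 288.0], 0.63)]
jar [([230.0, 292.0], 0.66)]
spoon [([142.0, 237.0], 0.97)]
glass [([318.0, 103.0], 0.89), ([143.0, 236.0], 0.32)]
side [0.461 0.747 0.763] [[-0.99, -0.14, 0.01], [-0.1, 0.7, -0.71], [0.09, -0.7, -0.71]] -0.06194332663864408
egg_cup [([265.0, 133.0], 0.78), ([299.0, 136.0], 0.66), ([256.0, 153.0], 0.57)]
scale [([264.0, 182.0], 0.69)]
record_key_top []
pan [([263.0, 181.0], 0.63)]
spare_cup [([218.0, 201.0], 0.5)]
salt [([240.0, 140.0], 0.58)]
jar [([206.0, 154.0], 0.85)]
spoon [([289.0, 158.0], 0.51)]
glass []
wrist [0.266 0.625 0.385] [[-0.29, -0.96, 0.0], [-0.92, 0.28, 0.26], [-0.25, 0.08, -0.96]] -0.024839113965071845
egg_cup []
scale []
record_key_top []
pan []
spare_cup []
salt []
jar []
spoon []
glass []
```

```bash
python3 - <<'E'
import cv2
a=cv2.imread('pics/scene0.png')[190:330,70:310];cv2.imwrite('pics/sc0.png',cv2.resize(a,None,fx=3.3,fy=3.3,interpolation=cv2.INTER_CUBIC))
a=cv2.imread('pics/side0.png')[100:240,160:360];cv2.imwrite('pics/sd0.png',cv2.resize(a,None,fx=4,fy=4,interpolation=cv2.INTER_CUBIC))
E
```

```text
(no output)
```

View pics/scene0.png

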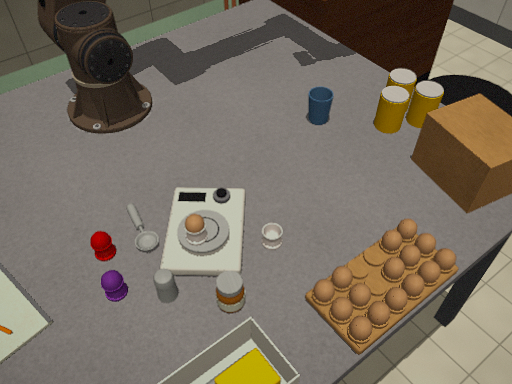

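View pics/sc0.png

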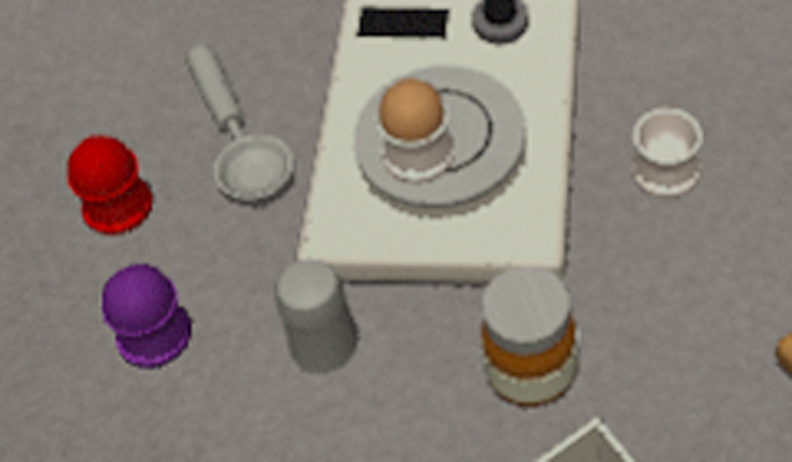

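View pics/sd0.png

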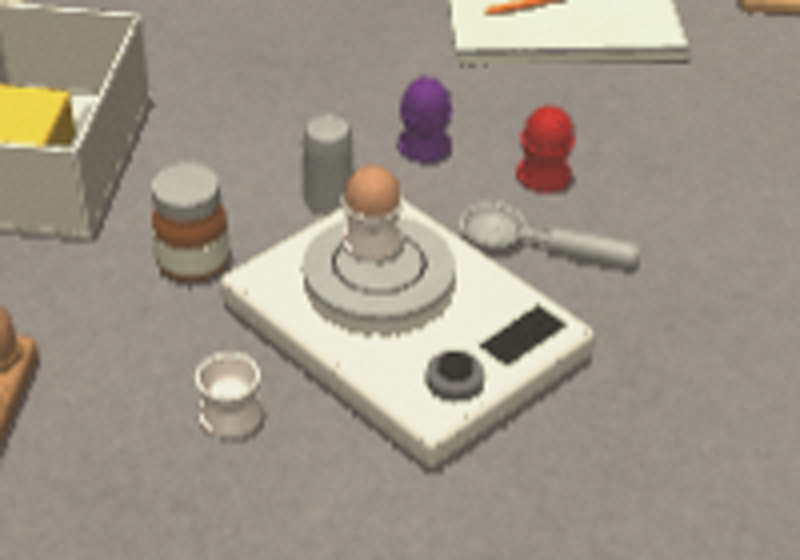

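The cup meant is white with a brown egg, on the pan at scene (197,229). The red (102,246) and purple (113,285) look-alikes stand on the table, and the empty spare is at (270,236). The key is at about scene (221,194). Next I'll get a rough position.

```bash
python3 - <<'E'
from h import *
a=viewer.snapshot('scene');b=viewer.snapshot('side')
def sc(u,v): return (70+u/3.3,190+v/3.3)
def sd(u,v): return (160+u/4,100+v/4)
for n,x,y in [('pan',sc(440,135),sd(379,267)),('key',sc(500,8),sd(457,366)),('egg',sc(411,108),sd(372,190)),('salt top',sc(308,280),sd(328,128)),('jar top',sc(526,300),sd(186,185)),('spare top',sc(668,133),sd(229,375))]:
    P=tri([ray(a,x),ray(b,y)]);print(n,P.round(4),(proj(a,P)-x).round(1),(proj(b,P)-y).round(1))
for n,x,y in [('cup foot',sc(419,163),sd(374,243)) ]:
    print(n,atz(a,x,.05),atz(b,y,.05))
    P=tri([ray(a,x),ray(b,y)]);print(P)
E
```

```text
pan [ 0.5605 -0.0542  0.0458] [-0.3 -0.2] [-0.2  0.1]
key [0.4956 0.0382 0.0468] [-0.4 -0.2] [-0.3  0.2]
egg [ 0.5689 -0.075   0.0988] [-0.2 -0.1] [-0.1  0.1]
salt top [ 0.6174 -0.1804  0.0704] [-0.2 -0.1] [-0.1  0.1]
jar top [ 0.708  -0.0906  0.0747] [-0.2 -0.1] [-0.1  0.1]
spare top [0.6464 0.0637 0.0412] [-0.5 -0.2] [-0.4  0.2]
cup foot [ 0.5742233  -0.07799039  0.05      ] [ 0.56657809 -0.07547273  0.05      ]
[ 0.5690108  -0.07758646  0.04620603]
```

```bash
cat >> h.py <<'E'
from scipy.spatial.transform import Rotation as Ro
def Rd(yaw,tilt=0):
    # tool x horizontal heading yaw(deg), z down; tilt: top leans towards -x tool
    c,s=np.cos(np.radians(yaw)),np.sin(np.radians(yaw))
    R=np.array([[c,s,0],[s,-c,0],[0,0,-1.]])
    return R@Ro.from_rotvec([0,np.radians(tilt),0]).as_matrix()
def delta(p,R):
    s=sensors.sense();R0=Ro.from_rotvec(s['tool_rot']).as_matrix()
    print('shift',(R0.T@(np.array(p)-s['tcp_pos'])).round(4),'turn',(Ro.from_matrix(R0.T@R).as_rotvec()/np.radians(5)).round(2))
def st():
    s=sensors.sense();R0=Ro.from_rotvec(s['tool_rot']).as_matrix()
    print('t',round(float(s['time_s']),2),s['tcp_pos'].round(4),'x',R0[:,0].round(3),'z',R0[:,2].round(3),'yaw',np.degrees(np.arctan2(R0[1,0],R0[0,0])).round(1),'q',s['joint_positions'].round(2),'F',s['contact_force'].round(2),'w',round(float(s['gripper_width']),3))
E
python3 -c "
from h import *
st();print(Rd(0,10)[:,2])"
```

```text
t 1.6 [0.1974 0.6455 0.2266] x [ 0.956 -0.292 -0.   ] z [-0.  0. -1.] yaw -17.0 q [ 1.56  0.36  0.01 -0.   -1.22 -0.29] F [-0.37  0.23 -0.64] w 0.999
[ 0.17364818  0.         -0.98480775]
```

Request:
servo_tool:
  commands:
    - [[0.024, 0.025, -0.001, 0, 0, 1.84], [0.048, 0.05, -0.002, 0, 0, 3.68], [0.072, 0.075, -0.003, 0, 0, 5.52], [0.096, 0.1, -0.004, 0, 0, 7.36], [0.12, 0.125, -0.005, 0, 0, 9.2]]
  grip: 205

```text
time_s: 2.22
tcp_pos: [0.276, 0.4898, 0.2317]
tool_rot: [-2.674, 1.648, 0.0]
contact_force: [-0.1, 0.2, 0.4]
gripper_width: 0.49
```

```bash
python3 -c "
from h import *
st();delta([.354,.335,.237],Rd(-109.5))"
```

```text
t 2.23 [0.276  0.4898 0.2317] x [ 0.449 -0.893 -0.   ] z [ 0.  0. -1.] yaw -63.3 q [ 1.41  0.17 -0.23  0.   -1.17 -0.94] F [-0.05  0.18  0.43] w 0.49
shift [ 1.733e-01 -1.000e-04 -5.300e-03] turn [-0.    0.    9.24]
```

Request:
servo_tool:
  commands:
    - [[0.035, 0, -0.001, 0, 0, 1.84], [0.07, 0, -0.002, 0, 0, 3.68], [0.105, 0, -0.003, 0, 0, 5.52], [0.14, 0, -0.004, 0, 0, 7.36], [0.174, 0, -0.005, 0, 0, 9.2]]

```text
time_s: 2.85
tcp_pos: [0.355, 0.3347, 0.2369]
tool_rot: [-1.817, 2.562, 0.0]
contact_force: [1.8, -0.7, 0.1]
gripper_width: 0.197
```

```bash
python3 -c "
from h import *
st();delta([.433,.18,.242],Rd(-155.7))"
```

```text
t 2.85 [0.355  0.3347 0.2369] x [-0.331 -0.944 -0.001] z [ 0.  0. -1.] yaw -109.3 q [ 1.16  0.04 -0.37  0.   -1.16 -1.5 ] F [ 1.78 -0.71  0.09] w 0.197
shift [ 0.1203 -0.1247 -0.0052] turn [0.   0.01 9.28]
```

Request:
servo_tool:
  commands:
    - [[0.024, -0.025, -0.001, 0, 0, 1.84], [0.048, -0.05, -0.002, 0, 0, 3.68], [0.072, -0.075, -0.003, 0, 0, 5.52], [0.096, -0.1, -0.004, 0, 0, 7.36], [0.12, -0.125, -0.005, 0, 0, 9.2]]

```text
time_s: 3.48
tcp_pos: [0.4341, 0.1806, 0.2419]
tool_rot: [-0.672, 3.068, 0.001]
contact_force: [1.0, 0.4, 0.0]
gripper_width: 0.196
```

```bash
python3 -c "
from h import *
st();delta([.512,.025,.246],Rd(158))"
```

```text
t 3.48 [0.4341 0.1806 0.2419] x [-0.909 -0.418 -0.001] z [ 0.001  0.001 -1.   ] yaw -155.3 q [ 0.81  0.   -0.4   0.   -1.17 -1.95] F [1.   0.39 0.03] w 0.196
shift [-0.0057 -0.1739 -0.0041] turn [0.01 0.01 9.34]
```

Request:
servo_tool:
  commands:
    - [[-0.001, -0.035, -0.001, 0, 0, 1.84], [-0.002, -0.07, -0.002, 0, 0, 3.68], [-0.003, -0.105, -0.003, 0, 0, 5.52], [-0.004, -0.14, -0.004, 0, 0, 7.36], [-0.005, -0.174, -0.005, 0, 0, 9.2]]

```text
time_s: 4.1
tcp_pos: [0.5122, 0.0249, 0.2468]
tool_rot: [0.581, 3.087, 0.0]
contact_force: [0.3, 0.7, 0.0]
gripper_width: 0.194
```

```bash
python3 -c "
from h import *
st();delta([.59,-.13,.25],Rd(111.7))"
```

```text
t 4.1 [0.5122 0.0249 0.2468] x [-0.932  0.363 -0.   ] z [ 0.001  0.    -1.   ] yaw 158.7 q [ 0.43  0.08 -0.31  0.   -1.19 -2.37] F [0.32 0.7  0.01] w 0.194
shift [-0.1287 -0.1161 -0.0031] turn [0.01 0.   9.4 ]
```

Request:
servo_tool:
  commands:
    - [[-0.026, -0.023, -0.001, 0, 0, 1.84], [-0.052, -0.046, -0.001, 0, 0, 3.68], [-0.078, -0.07, -0.002, 0, 0, 5.52], [-0.104, -0.093, -0.002, 0, 0, 7.36], [-0.129, -0.116, -0.003, 0, 0, 9.3]]

```text
time_s: 4.72
tcp_pos: [0.5911, -0.1296, 0.2496]
tool_rot: [1.753, 2.607, 0.0]
contact_force: [-0.2, -0.1, 0.0]
gripper_width: 0.197
```

```bash
python3 - <<'E'
from h import *
st()
for n in ['wrist','side','scene']:
    p=viewer.snapshot(n);save(p,n+'1.png')
    for l in ['egg_cup','record_key_top','pan','salt','jar']:
        print(n,l,[(np.round(r['point']).tolist(),round(r['confidence'],2)) for r in nets.recognise(p,l)])
st()
E
```

```text
t 4.72 [ 0.5911 -0.1296  0.2496] x [-0.377  0.926 -0.   ] z [ 0. -0. -1.] yaw 112.2 q [ 0.11  0.23 -0.11  0.   -1.23 -2.86] F [-0.23 -0.07  0.03] w 0.197
wrist egg_cup [([110.0, 201.0], 0.95), ([257.0, 112.0], 0.58)]
wrist record_key_top []
wrist pan [([243.0, 68.0], 0.87), ([150.0, 132.0], 0.2)]
wrist salt [([261.0, 216.0], 0.86)]
wrist jar [([370.0, 170.0], 0.62)]
side egg_cup [([298.0, 135.0], 0.78), ([252.0, 152.0], 0.74), ([265.0, 130.0], 0.64)]
side record_key_top []
side pan [([264.0, 180.0], 0.81)]
side salt [([240.0, 141.0], 0.83)]
side jar [([207.0, 154.0], 0.95)]
scene egg_cup [([102.0, 247.0], 0.9), ([113.0, 285.0], 0.88), ([196.0, 230.0], 0.79)]
scene record_key_top [([220.0, 192.0], 0.53)]
scene pan [([211.0, 233.0], 0.65)]
scene salt [([165.0, 288.0], 0.89)]
scene jar [([227.0, 290.0], 0.91)]
t 5.62 [ 0.5906 -0.1284  0.2496] x [-0.383  0.924 -0.   ] z [ 0. -0. -1.] yaw 112.5 q [ 0.11  0.23 -0.12  0.   -1.23 -2.86] F [-0.21 -0.53 -0.73] w 0.195
```

View pics/wrist1.png

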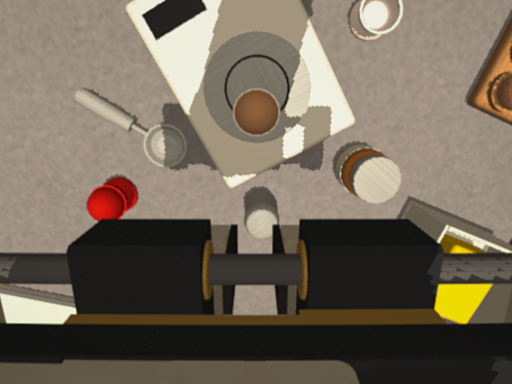

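The wrist view shows the cup's egg at (257,112) on the pan, which is centred near (257,87). Salt is at (261,216), jar at (370,170) and the red look-alike at (110,201), all outside the path. I'll enlarge it.

```bash
python3 - <<'E'
from h import *
p=viewer.snapshot('wrist');save(p,'wrist2.png')
import pickle;pickle.dump(p,open('w2.pkl','wb'))
a=cv2.imread('pics/wrist2.png')
c=cv2.resize(a[20:155,190:330],None,fx=4.3,fy=4.3,interpolation=cv2.INTER_CUBIC)
# overlay model from rough estimate
def circ(c3,r):
    return [c3+r*np.array([np.cos(t),np.sin(t),0]) for t in np.linspace(0,6.283,60)]
def draw(c3,r,col):
    pts=np.array([(proj(p,q)-[190,20])*4.3 for q in circ(np.array(c3),r)]).astype(int)
    cv2.polylines(c,[pts],True,col,1)
draw([.5605,-.0542,.05],.055,(0,0,255));draw([.5605,-.0542,.05],.031,(0,255,0))
draw([.570,-.077,.05],.0225,(255,0,0));draw([.570,-.077,.095],.0205,(0,255,255))
cv2.imwrite('pics/w2c.png',c)
E
```

```text
(no output)
```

View pics/w2c.png

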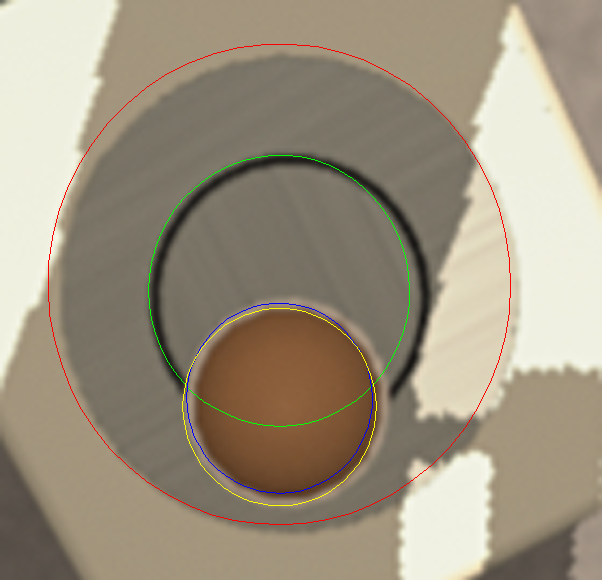

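```bash
python3 - <<'E'
from h import *
import pickle;p=pickle.load(open('w2.pkl','rb'))
f=lambda u,v:(190+u/4.3,20+v/4.3)
# ring edges / pan edges / egg edges
from scipy.optimize import least_squares
def fit(pts,z):
    P=np.array([atz(p,f(*q),z) for q in pts])
    g=least_squares(lambda c:np.hypot(P[:,0]-c[0],P[:,1]-c[1])-c[2],[.56,-.06,.03]).x;return g.round(4)
print('pan',fit([(62,290),(517,290),(290,55),(290,530)],.05))
print('ring in',fit([(162,290),(424,290),(291,164)],.05))
print('egg',fit([(193,400),(380,400),(287,307),(287,492)],.095))
print('rim',fit([(187,400),(390,400),(287,298)],.09))
print('centre egg ray', atz(p,f(287,399),.05),atz(p,f(287,399),.1))
E
```

```text
pan [ 0.5634 -0.055   0.0543]
ring in [ 0.5644 -0.055   0.0313]
egg [ 0.5707 -0.0749  0.0195]
rim [ 0.5714 -0.0755  0.0218]
centre egg ray [ 0.57161344 -0.07614268  0.05      ] [ 0.57055934 -0.07434826  0.1       ]
```

```bash
python3 - <<'E'
from h import *
st();delta([.5875,-.122,.07],Rd(111,5))
E
```

```text
t 5.67 [ 0.5906 -0.1285  0.2495] x [-0.383  0.924  0.   ] z [-0.  0. -1.] yaw 112.5 q [ 0.11  0.23 -0.12 -0.   -1.23 -2.86] F [ 0.12  0.39 -1.16] w 0.197
shift [ 0.0071 -0.0003  0.1795] turn [-0.01  1.    0.3 ]
```

Request:
servo_tool:
  commands:
    - [[0.001, 0, 0.045, 0, 0.3, 0.1], [0.003, 0, 0.09, 0, 0.6, 0.2], [0.005, 0, 0.135, 0, 0.9, 0.3], [0.007, 0, 0.18, 0, 1.0, 0.3], [0.007, 0, 0.18, 0, 1.0, 0.3]]

```text
time_s: 6.3
tcp_pos: [0.5854, -0.1222, 0.0663]
tool_rot: [-1.736, -2.523, -0.068]
contact_force: [0.5, -0.5, 0.0]
gripper_width: 0.199
```

```bash
cat > look.py <<'E'
from h import *
import sys,pickle
tag=sys.argv[1]
st()
ims=[]
for n in sys.argv[2:]:
    p=viewer.snapshot(n);save(p,n+tag+'.png');pickle.dump(p,open(n+tag+'.pkl','wb'))
    print(n,[(np.round(r['point']).tolist(),round(r['confidence'],2)) for r in nets.recognise(p,'egg_cup')])
    c=proj(p,[.566,-.062,.06]);h={'scene':45,'side':35,'wrist':100}[n]
    x0,y0=[int(v) for v in np.clip(c-h,0,None)]
    a=cv2.imread('pics/'+n+tag+'.png')[y0:y0+2*h,x0:x0+2*h]
    print(n,'crop origin',x0,y0,'zoom',395/a.shape[0]);ims.append(cv2.resize(a,None,fx=395/a.shape[0],fy=395/a.shape[0],interpolation=cv2.INTER_CUBIC))
cv2.imwrite('pics/look'+tag+'.png',np.hstack(ims))
E
python3 look.py 3 wrist side
python3 -c "
from h import *
delta([.5855,-.117,.053],Rd(111,5))"
```

```text
t 6.3 [ 0.5854 -0.1222  0.0663] x [-0.355  0.93   0.09 ] z [-0.039  0.081 -0.996] yaw 110.9 q [ 0.06  0.41 -0.27 -0.1  -0.93 -2.78] F [ 0.47 -0.5   0.03] w 0.199
wrist [([263.0, 144.0], 0.77), ([25.0, 302.0], 0.62)]
wrist crop origin 160 14 zoom 1.975
side [([255.0, 153.0], 0.67), ([299.0, 136.0], 0.49), ([265.0, 138.0], 0.47)]
side crop origin 218 126 zoom 5.642857142857143
shift [ 0.0046 -0.0019  0.0193] turn [0.02 0.02 0.01]
```

View pics/look3.png

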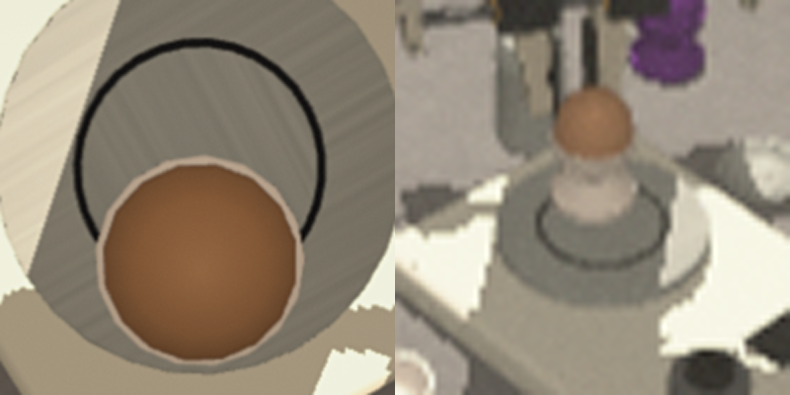

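Wrist view: the cup sits low in the ring, and its centre is clearly aligned with the push direction. The side view shows the fingers behind the cup, clear of salt.

```bash
python3 - <<'E'
from h import *
st()
import pickle;p=pickle.load(open('wrist3.pkl','rb'))
f=lambda u,v:(160+u/1.975,14+v/1.975)
P=np.array([atz(p,f(*q),.05)[:2] for q in [(80,165),(320,165),(200,46)]])
from scipy.optimize import least_squares
g=least_squares(lambda c:np.hypot(P[:,0]-c[0],P[:,1]-c[1])-c[2],[.56,-.06,.03]).x;print('ring',g)
P=np.array([atz(p,f(*q),.09)[:2] for q in [(97,260),(303,260),(200,156),(200,364)]])
g=least_squares(lambda c:np.hypot(P[:,0]-c[0],P[:,1]-c[1])-c[2],[.56,-.06,.03]).x;print('rim',g)
delta([.5855,-.117,.053],Rd(111,5))
E
```

```text
t 6.5 [ 0.5895 -0.1221  0.0719] x [-0.358  0.93   0.085] z [-0.029  0.08  -0.996] yaw 111.0 q [ 0.06  0.41 -0.26 -0.1  -0.93 -2.78] F [0.06 0.82 0.12] w 0.193
ring [ 0.56361363 -0.05512187  0.03172795]
rim [ 0.5710053  -0.07541837  0.02168672]
shift [ 0.0046 -0.0019  0.0193] turn [0.02 0.02 0.01]
```

```bash
python3 - <<'E'
from h import *
for i in range(4): viewer.snapshot('side'); st()
delta([.5855,-.117,.053],Rd(111,5))
E
```

```text
t 6.55 [ 0.5894 -0.122   0.0719] x [-0.358  0.93   0.086] z [-0.029  0.081 -0.996] yaw 111.0 q [ 0.06  0.41 -0.26 -0.1  -0.93 -2.78] F [-0.6   0.28  0.7 ] w 0.195
t 6.6 [ 0.5892 -0.122   0.0717] x [-0.358  0.93   0.086] z [-0.029  0.081 -0.996] yaw 111.0 q [ 0.06  0.41 -0.26 -0.1  -0.93 -2.78] F [ 0.28 -0.56 -0.05] w 0.198
t 6.65 [ 0.5889 -0.122   0.0714] x [-0.357  0.93   0.086] z [-0.029  0.081 -0.996] yaw 111.0 q [ 0.06  0.41 -0.26 -0.1  -0.93 -2.78] F [-0.14  0.32 -0.11] w 0.197
t 6.7 [ 0.5887 -0.122   0.0711] x [-0.357  0.93   0.086] z [-0.03   0.081 -0.996] yaw 111.0 q [ 0.06  0.41 -0.26 -0.1  -0.93 -2.78] F [-0.59  0.16  0.49] w 0.198
shift [ 0.0042 -0.0012  0.0185] turn [0.01 0.01 0.  ]
```

Request:
servo_tool:
  commands:
    - [[0.001, 0, 0.004, 0, 0, 0], [0.003, 0, 0.008, 0, 0, 0], [0.005, 0, 0.012, 0, 0, 0], [0.0066, 0, 0.016, 0, 0, 0], [0.0066, 0, 0.0165, 0, 0, 0]]

```text
time_s: 7.32
tcp_pos: [0.5847, -0.1144, 0.0532]
tool_rot: [-1.737, -2.528, -0.074]
contact_force: [-0.4, -0.2, 0.9]
gripper_width: 0.193
```

```bash
python3 - <<'E'
from h import *
for i in range(4): viewer.snapshot('side'); st()
E
python3 look.py 4 wrist side
```

```text
t 7.38 [ 0.5849 -0.1144  0.0534] x [-0.357  0.93   0.087] z [-0.033  0.081 -0.996] yaw 111.0 q [ 0.08  0.42 -0.29 -0.11 -0.89 -2.78] F [-0.26  1.02  1.23] w 0.196
t 7.42 [ 0.585  -0.1145  0.0536] x [-0.357  0.93   0.087] z [-0.033  0.081 -0.996] yaw 111.0 q [ 0.08  0.42 -0.29 -0.11 -0.89 -2.78] F [-0.23  0.95  0.51] w 0.197
t 7.47 [ 0.5851 -0.1146  0.0537] x [-0.357  0.93   0.087] z [-0.032  0.081 -0.996] yaw 111.0 q [ 0.08  0.42 -0.29 -0.11 -0.89 -2.78] F [-0.29  0.04  0.77] w 0.199
t 7.53 [ 0.5851 -0.1146  0.0538] x [-0.357  0.93   0.087] z [-0.032  0.081 -0.996] yaw 111.0 q [ 0.08  0.42 -0.29 -0.11 -0.89 -2.78] F [0.33 0.33 0.05] w 0.195
t 7.53 [ 0.5851 -0.1146  0.0538] x [-0.357  0.93   0.087] z [-0.032  0.081 -0.996] yaw 111.0 q [ 0.08  0.42 -0.29 -0.11 -0.89 -2.78] F [0.33 0.33 0.05] w 0.195
wrist [([22.0, 303.0], 0.95), ([256.0, 165.0], 0.68)]
wrist crop origin 155 29 zoom 1.975
side [([254.0, 153.0], 0.54), ([267.0, 136.0], 0.52), ([296.0, 136.0], 0.47)]
side crop origin 218 126 zoom 5.642857142857143
```

View pics/look4.png

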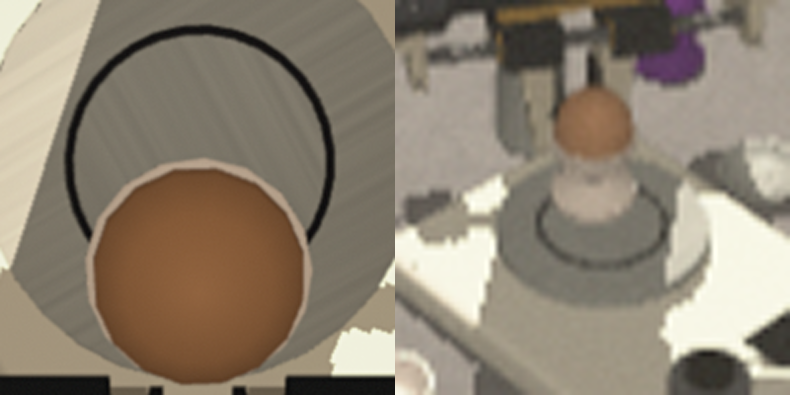

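Request:
servo_tool:
  commands:
    - [[0.002, 0, 0.0002, 0, 0, 0], [0.004, 0, 0.0004, 0, 0, 0], [0.006, 0, 0.0005, 0, 0, 0], [0.0075, 0, 0.0007, 0, 0, 0], [0.009, 0, 0.0008, 0, 0, 0]]

```text
time_s: 8.35
tcp_pos: [0.5818, -0.106, 0.0537]
tool_rot: [-1.738, -2.529, -0.074]
contact_force: [0.2, 0.8, 0.6]
gripper_width: 0.194
```

Request:
servo_tool:
  commands:
    - [[0.0015, 0, 0.0001, 0, 0, 0], [0.003, 0, 0.0003, 0, 0, 0], [0.0045, 0, 0.0004, 0, 0, 0], [0.006, 0, 0.0005, 0, 0, 0], [0.0075, 0, 0.0007, 0, 0, 0]]

```text
time_s: 8.98
tcp_pos: [0.5791, -0.0991, 0.0537]
tool_rot: [-1.738, -2.529, -0.074]
contact_force: [1.5, -0.9, 0.3]
gripper_width: 0.197
```

```bash
python3 look.py 5 wrist side; python3 -c "
from h import *
st()"
```

```text
t 8.97 [ 0.5791 -0.0991  0.0537] x [-0.357  0.93   0.087] z [-0.032  0.081 -0.996] yaw 111.0 q [ 0.1   0.41 -0.31 -0.11 -0.88 -2.81] F [ 1.5  -0.87  0.27] w 0.197
wrist [([254.0, 198.0], 0.75), ([20.0, 314.0], 0.55)]
wrist crop origin 156 65 zoom 1.975
side [([297.0, 136.0], 0.74), ([254.0, 153.0], 0.68), ([303.0, 331.0], 0.45), ([270.0, 133.0], 0.38)]
side crop origin 218 126 zoom 5.642857142857143
t 9.18 [ 0.5791 -0.099   0.0536] x [-0.357  0.93   0.087] z [-0.032  0.081 -0.996] yaw 111.0 q [ 0.1   0.41 -0.31 -0.11 -0.88 -2.81] F [0.33 0.01 0.04] w 0.2
```

View pics/look5.png

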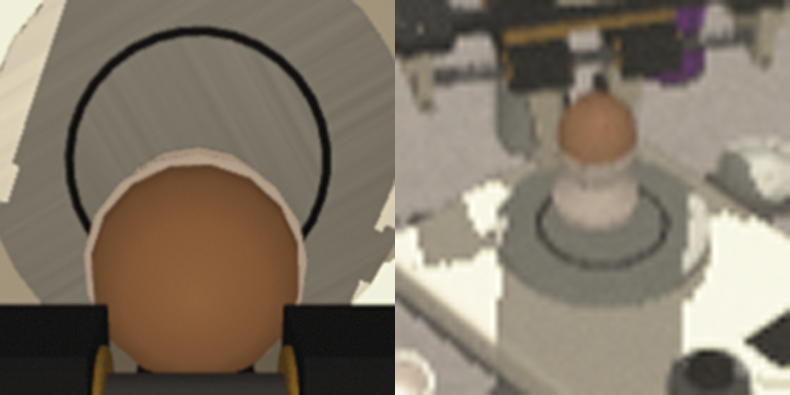

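```bash
cat > meas.py <<'E'
from h import *
import pickle,sys
from scipy.optimize import least_squares
def fitc(p,pts,z,r=None):
    P=np.array([atz(p,q,z)[:2] for q in pts])
    if r: return least_squares(lambda c:np.hypot(P[:,0]-c[0],P[:,1]-c[1])-r,[.565,-.06]).x.round(4)
    return least_squares(lambda c:np.hypot(P[:,0]-c[0],P[:,1]-c[1])-c[2],[.565,-.06,.03]).x.round(4)
E
python3 - <<'E'
from meas import *
p=pickle.load(open('wrist5.pkl','rb'));f=lambda u,v:(156+u/1.975,65+v/1.975)
print('ring',fitc(p,[f(71,160),f(325,160),f(198,33),f(95,230),f(304,230)],.05))
print('rim',fitc(p,[f(85,255),f(305,255),f(196,149),f(105,200),f(285,200)],.09,.0218))
E
```

```text
ring [ 0.5635 -0.0547  0.0317]
rim [ 0.5689 -0.0711]
```

Request:
servo_tool:
  commands:
    - [[0.0015, 0.0001, 0.0001, 0, 0, 0], [0.003, 0.0002, 0.0003, 0, 0, 0], [0.0045, 0.0003, 0.0004, 0, 0, 0], [0.006, 0.0004, 0.0005, 0, 0, 0], [0.0075, 0.0005, 0.0007, 0, 0, 0]]

```text
time_s: 9.8
tcp_pos: [0.5768, -0.0918, 0.0536]
tool_rot: [-1.738, -2.529, -0.074]
contact_force: [0.4, -0.7, 0.1]
gripper_width: 0.195
```

Request:
servo_tool:
  commands:
    - [[0.0015, 0.0001, 0.0001, 0, 0, 0], [0.003, 0.0002, 0.0003, 0, 0, 0], [0.0045, 0.0003, 0.0004, 0, 0, 0], [0.006, 0.0004, 0.0005, 0, 0, 0], [0.006, 0.0004, 0.0005, 0, 0, 0]]

```text
time_s: 10.42
tcp_pos: [0.575, -0.086, 0.0536]
tool_rot: [-1.738, -2.528, -0.075]
contact_force: [0.1, 0.3, 0.5]
gripper_width: 0.197
```

```bash
python3 look.py 6 wrist side; python3 -c "
from h import *
st()"
```

```text
t 10.43 [ 0.575  -0.086   0.0536] x [-0.357  0.93   0.087] z [-0.032  0.081 -0.996] yaw 111.0 q [ 0.13  0.4  -0.32 -0.11 -0.87 -2.83] F [0.07 0.34 0.45] w 0.197
wrist [([254.0, 196.0], 0.67), ([19.0, 322.0], 0.56)]
wrist crop origin 154 94 zoom 1.975
side [([255.0, 155.0], 0.78), ([295.0, 136.0], 0.75)]
side crop origin 218 126 zoom 5.642857142857143
t 10.62 [ 0.575  -0.0861  0.0536] x [-0.357  0.93   0.087] z [-0.032  0.081 -0.996] yaw 111.0 q [ 0.13  0.4  -0.32 -0.11 -0.87 -2.83] F [-0.02 -0.23  0.07] w 0.191
```

View pics/look6.png

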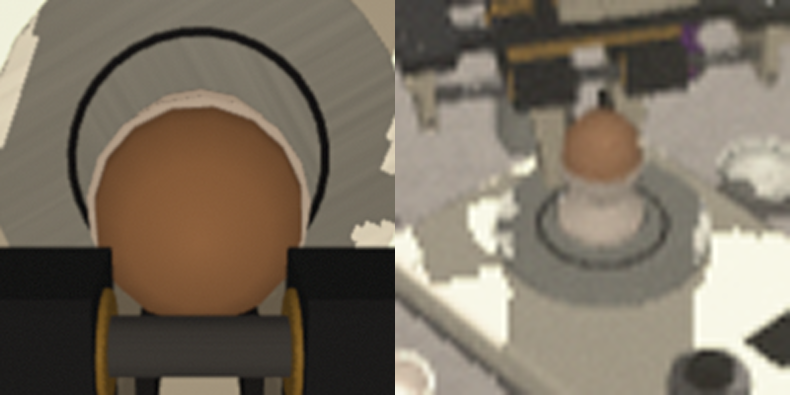

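The cup is upright and has moved most of the way. In the side crop its foot is still offset up-screen (away from the side camera), so I'll measure what remains.

```bash
python3 - <<'E'
from meas import *
p=pickle.load(open('wrist6.pkl','rb'));f=lambda u,v:(154+u/1.975,94+v/1.975)
r=fitc(p,[f(74,160),f(324,160),f(199,34),f(90,90),f(308,90)],.05)
c=fitc(p,[f(90,200),f(308,200),f(198,90),f(118,130),f(278,130)],.09,.0218)
print(r,c,r[:2]-c)
p=pickle.load(open('side6.pkl','rb'))
R=fitc(p,[(218+u/5.643,126+v/5.643) for u,v in [(539,222),(668,222),(603,267)] for u in [u-395]],.05);print(R)
print(atz(p,(218+(601-395)/5.643,126+243/5.643),.05)) # front foot edge
E
```

```text
[ 0.5635 -0.0548  0.0321] [ 0.5647 -0.0579] [-0.0012  0.0031]
[ 0.5596 -0.0552  0.0328]
[ 0.55881831 -0.04019485  0.05      ]
```

Request:
servo_tool:
  commands:
    - [[0.0012, 0, 0.0001, 0, 0, 0], [0.0024, 0, 0.0002, 0, 0, 0], [0.0033, 0, 0.0003, 0, 0, 0], [0.0033, 0, 0.0003, 0, 0, 0]]

```text
time_s: 11.12
tcp_pos: [0.5739, -0.0829, 0.0536]
tool_rot: [-1.738, -2.529, -0.074]
contact_force: [0.7, -0.9, -0.2]
gripper_width: 0.201
```

Request:
servo_tool:
  commands:
    - [[-0.002, 0, 0, 0, 0, 0], [-0.006, 0, -0.0005, 0, 0, 0], [-0.011, 0, -0.001, 0, 0, 0], [-0.017, 0, -0.0015, 0, 0, 0], [-0.023, 0, -0.002, 0, 0, 0]]

```text
time_s: 11.75
tcp_pos: [0.5823, -0.1051, 0.0535]
tool_rot: [-1.738, -2.528, -0.074]
contact_force: [-0.0, 0.2, -0.4]
gripper_width: 0.199
```

```bash
python3 look.py 7 wrist side; python3 -c "
from h import *
st()"
```

```text
t 11.75 [ 0.5823 -0.1051  0.0535] x [-0.357  0.93   0.087] z [-0.032  0.081 -0.996] yaw 111.0 q [ 0.09  0.41 -0.3  -0.11 -0.88 -2.8 ] F [-0.01  0.17 -0.41] w 0.199
wrist [([255.0, 136.0], 0.68), ([21.0, 308.0], 0.58)]
wrist crop origin 154 51 zoom 1.975
side [([255.0, 157.0], 0.61), ([269.0, 135.0], 0.6), ([297.0, 135.0], 0.54), ([267.0, 182.0], 0.39)]
side crop origin 218 126 zoom 5.642857142857143
t 11.95 [ 0.5821 -0.1048  0.0535] x [-0.356  0.93   0.087] z [-0.032  0.081 -0.996] yaw 111.0 q [ 0.09  0.41 -0.3  -0.11 -0.88 -2.8 ] F [-0.51 -0.1  -0.04] w 0.197
```

View pics/look7.png

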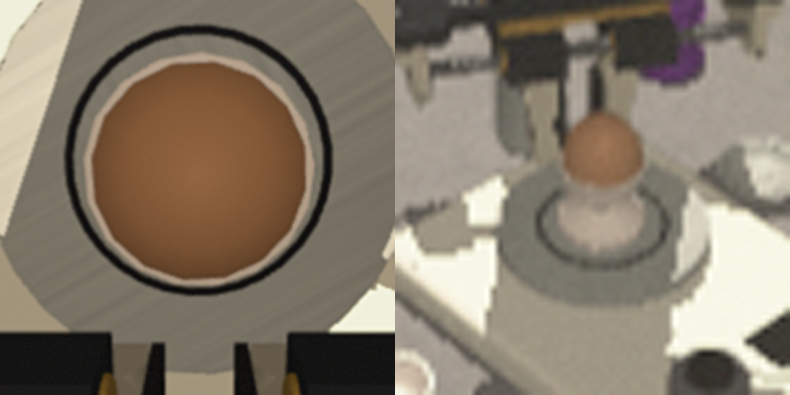

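The cup now appears within the ring in both views. I'll check numerically, then plan the key press.

```bash
python3 - <<'E'
from meas import *
p=pickle.load(open('wrist7.pkl','rb'));f=lambda u,v:(154+u/1.975,51+v/1.975)
r=fitc(p,[f(71,160),f(327,160),f(200,34),f(198,288),f(108,68),f(290,68)],.05)
c=fitc(p,[f(86,165),f(314,165),f(200,54),f(200,286)],.09)
print(r,c,r[:2]-c[:2])
st()
E
```

```text
[ 0.5635 -0.0547  0.0317] [ 0.5641 -0.0557  0.0218] [-0.0006  0.001 ]
t 11.95 [ 0.5821 -0.1048  0.0535] x [-0.356  0.93   0.087] z [-0.032  0.081 -0.996] yaw 111.0 q [ 0.09  0.41 -0.3  -0.11 -0.88 -2.8 ] F [-0.51 -0.1  -0.04] w 0.197
```

Request:
servo_tool:
  commands:
    - [[-0.008, 0, 0, 0, 0, 0], [-0.016, 0, -0.015, 0, 0, 0], [-0.018, 0, -0.045, 0, 0, 0], [-0.018, 0, -0.085, 0, 0, 0], [-0.018, 0, -0.13, 0, 0, 0]]
  grip: 255

```text
time_s: 12.58
tcp_pos: [0.5927, -0.1326, 0.1835]
tool_rot: [-1.738, -2.528, -0.074]
contact_force: [1.6, 0.1, -0.5]
gripper_width: 0.006
```

```bash
python3 - <<'E'
from h import *
st()
delta([.519,.006,.20],Rd(118,0))
E
```

```text
t 12.57 [ 0.5927 -0.1326  0.1835] x [-0.357  0.93   0.087] z [-0.032  0.081 -0.996] yaw 111.0 q [ 0.05  0.31 -0.13 -0.09 -1.16 -2.79] F [ 1.61  0.06 -0.48] w 0.006
shift [ 0.1566 -0.0192 -0.0028] turn [ 0.05 -1.   -1.4 ]
```

Request:
servo_tool:
  commands:
    - [[0.025, -0.003, -0.012, 0, -0.2, -0.3], [0.06, -0.007, -0.012, 0, -0.4, -0.6], [0.1, -0.012, -0.01, 0, -0.7, -1.0], [0.135, -0.016, -0.006, 0, -0.9, -1.3], [0.157, -0.019, -0.003, 0, -1.0, -1.4]]

```text
time_s: 13.2
tcp_pos: [0.5197, 0.0057, 0.1997]
tool_rot: [1.611, 2.697, 0.011]
contact_force: [1.6, -0.0, 0.0]
gripper_width: 0.006
```

```bash
python3 - <<'E'
from h import *
import pickle
st()
for n in ['wrist','side','scene']:
    p=viewer.snapshot(n);save(p,n+'8.png');pickle.dump(p,open(n+'8.pkl','wb'))
    print(n,[(np.round(r['point'],1).tolist(),round(r['confidence'],2)) for r in nets.recognise(p,'record_key_top')])
st()
E
```

```text
t 13.2 [0.5197 0.0057 0.1997] x [-0.474  0.88   0.003] z [ 0.004  0.006 -1.   ] yaw 118.3 q [ 0.39  0.12 -0.37 -0.   -1.08 -3.03] F [ 1.58 -0.05  0.01] w 0.006
wrist [([247.3, 134.4], 0.94)]
side [([275.8, 189.9], 0.51)]
scene [([223.3, 191.6], 0.39)]
t 13.5 [0.5206 0.0042 0.1988] x [-0.471  0.882  0.004] z [ 0.003  0.006 -1.   ] yaw 118.1 q [ 0.38  0.12 -0.37 -0.01 -1.08 -3.03] F [ 0.6   0.49 -0.4 ] w 0.002
```

View pics/wrist8.png

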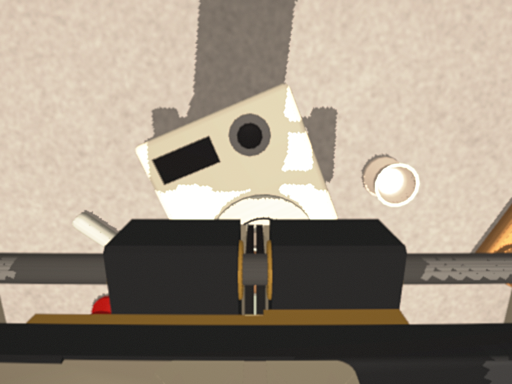

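```bash
python3 - <<'E'
from h import *
import pickle
print(sensors.sense()['joint_positions'])
W,S,C=[pickle.load(open(n+'8.pkl','rb')) for n in('wrist','side','scene')]
for n,p,c in (('side',S,(274,190)),('scene',C,(221,194))):
    x,y=c[0]-25,c[1]-25
    a=cv2.cvtColor(p['color'],cv2.COLOR_RGB2BGR)[y:y+50,x:x+50];cv2.imwrite(f'pics/k_{n}.png',cv2.resize(a,None,fx=7.9,fy=7.9,interpolation=cv2.INTER_CUBIC));print(n,x,y)
a=np.hstack([cv2.imread('pics/k_side.png'),cv2.imread('pics/k_scene.png')]);cv2.imwrite('pics/k8.png',a)
E
```

```text
[ 0.38163995  0.1238076  -0.36603439 -0.005234   -1.07611531 -3.02978518]
side 249 165
scene 196 169
```

View pics/k8.png

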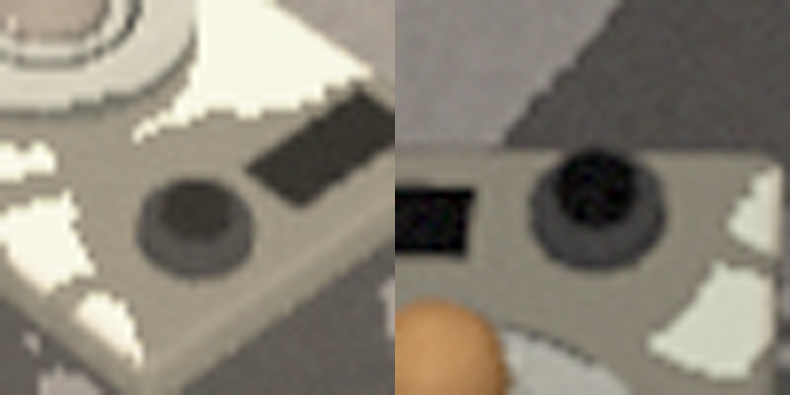

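Request:
servo_tool:
  commands:
    - [[0, 0, 0, 0, 0, -1], [0, 0, 0, 0, 0, -2], [0, 0, 0, 0, 0, -3], [0, 0, 0, 0, 0, -3.4], [0, 0, 0, 0, 0, -3.4]]

```text
time_s: 14.12
tcp_pos: [0.5203, 0.0042, 0.1981]
tool_rot: [-1.2, -2.903, -0.01]
contact_force: [0.0, 0.0, -0.2]
gripper_width: 0.005
```

```bash
python3 - <<'E'
from h import *
import pickle
st()
p=viewer.snapshot('wrist');save(p,'wrist9.png');pickle.dump(p,open('wrist9.pkl','wb'))
print([(np.round(r['point'],1).tolist(),round(r['confidence'],2)) for r in nets.recognise(p,'record_key_top')])
q=pickle.load(open('wrist8.pkl','rb'))
a=[]
for P in (q,p):
    g=P['color'].max(2); 
    m=(g<60).astype(np.uint8);m[215:]=0
    n,l,s,c=cv2.connectedComponentsWithStats(m)
    print([(s[i].tolist(),c[i].round(1).tolist()) for i in range(1,n) if s[i,4]>100])
    a.append(cv2.cvtColor(P['color'],cv2.COLOR_RGB2BGR)[60:220,130:330])
cv2.imwrite('pics/k9.png',cv2.resize(np.hstack(a),None,fx=1.97,fy=1.97,interpolation=cv2.INTER_CUBIC))
E
```

```text
t 14.12 [0.5203 0.0042 0.1981] x [-0.708  0.706  0.003] z [ 0.002  0.006 -1.   ] yaw 135.1 q [ 0.38  0.12 -0.37 -0.01 -1.08 -2.73] F [ 0.02  0.02 -0.18] w 0.005
[([260.2, 132.0], 0.88)]
[([237, 123, 25, 26, 492], [249.2, 135.5]), ([154, 137, 65, 47, 1553], [186.0, 160.1])]
[([250, 122, 25, 26, 498], [262.1, 134.6]), ([160, 124, 64, 32, 1639], [191.9, 139.7])]
```

View pics/k9.png

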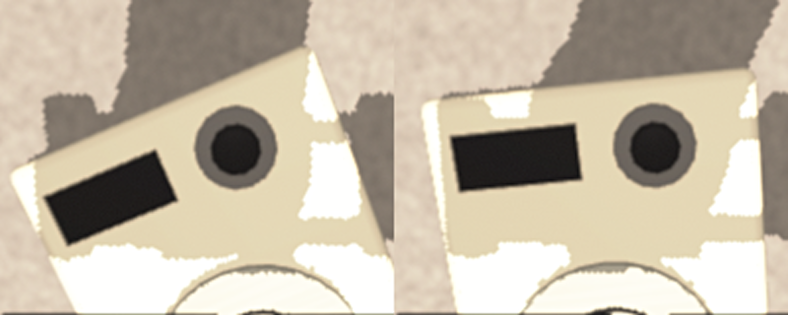

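```bash
python3 - <<'E'
from h import *
import pickle
W,V,S,C=[pickle.load(open(n+'.pkl','rb')) for n in('wrist8','wrist9','side8','scene8')]
w,v=(249.2,135.5),(262.1,134.6)
s=(249+195/7.9,165+208/7.9);c=(196+597/7.9,169+187/7.9)
s=np.array(s)-.4; c=np.array(c)-.4
for L in ([(W,w),(V,v)],[(W,w),(V,v),(S,s)],[(W,w),(V,v),(C,c)],[(W,w),(V,v),(S,s),(C,c)],[(S,s),(C,c)]):
    P=tri([ray(*x) for x in L]);print(P.round(4),[(proj(x[0],P)-x[1]).round(1).tolist() for x in L])
print(atz(W,w,.045),atz(V,v,.045))
# predicted from scale geometry
e=np.array([.5635,-.0547])
k=atz(V,v,.045)[:2]
d=k-e;print(np.linalg.norm(d), np.degrees(np.arctan2(d[1],d[0])-np.arctan2(.03,-.108)))
# pixel per mm of key at z
for z in(.035,.04,.045,.05): print(z,np.linalg.norm(atz(V,(249.5,134.6),z)-atz(V,(275,134.6),z)))
E
```

```text
[0.4986 0.0368 0.046 ] [[0.0, 0.1], [0.0, -0.1]]
[0.4981 0.037  0.0483] [[-0.4, -0.1], [-0.2, -0.3], [-0.2, -0.0]]
[0.5225 0.0658 0.0564] [[39.2, -14.8], [42.5, -2.8], [-33.3, -1.6]]
[0.5162 0.0637 0.0643] [[32.6, -15.7], [37.1, -5.5], [-7.9, 2.1], [-35.9, -5.2]]
[0.5352 0.1005 0.0771] [[-16.9, 8.1], [-17.7, -11.6]]
[0.49861827 0.03678079 0.045     ] [0.49874061 0.03673675 0.045     ]
0.11204667600333529 -39.16814264382392
0.035 0.02424771064628542
0.04 0.023870758430842937
0.045 0.02349380621540045
0.05 0.02311685399995792
```

```bash
python3 - <<'E'
from h import *
import pickle
W,V,S,C=[pickle.load(open(n+'.pkl','rb')) for n in('wrist8','wrist9','side8','scene8')]
s=np.array((249+195/7.9,165+208/7.9))-.4;c=np.array((196+202/7.9,169+187/7.9))-.4
L=[(W,(249.2,135.5)),(V,(262.1,134.6)),(S,s),(C,c)]
for M in (L,L[2:],L[:2]+L[3:]):
    P=tri([ray(*x) for x in M]);print(P.round(4),[(proj(x[0],P)-x[1]).round(1).tolist() for x in M])
st();delta([.4985,.0368,.064],Rd(135,0))
E
```

```text
[0.498  0.0371 0.0489] [[-0.5, -0.2], [-0.2, -0.5], [-0.2, -0.2], [0.1, 0.1]]
[0.4974 0.0373 0.0486] [[0.0, -0.0], [0.0, 0.0]]
[0.4983 0.037  0.0497] [[-0.3, 0.2], [-0.0, -0.0], [0.1, -0.0]]
t 14.22 [0.5202 0.0044 0.1982] x [-0.708  0.706  0.003] z [ 0.002  0.006 -1.   ] yaw 135.1 q [ 0.38  0.12 -0.37 -0.01 -1.08 -2.73] F [ 1.05  0.13 -0.24] w 0.006
shift [0.0378 0.0069 0.1343] turn [ 0.06 -0.03  0.02]
```

Request:
servo_tool:
  commands:
    - [[0.012, 0.002, 0.02, 0, 0, 0], [0.026, 0.005, 0.055, 0, 0, 0], [0.036, 0.007, 0.09, 0, 0, 0], [0.038, 0.007, 0.12, 0, 0, 0], [0.038, 0.007, 0.134, 0, 0, 0]]

```text
time_s: 14.85
tcp_pos: [0.4976, 0.0371, 0.063]
tool_rot: [-1.197, -2.903, -0.008]
contact_force: [0.7, 0.3, 0.7]
gripper_width: 0.003
```

```bash
python3 - <<'E'
from h import *
import pickle
for n in ['wrist','side','scene']:
    p=viewer.snapshot(n);save(p,n+'10.png');pickle.dump(p,open(n+'10.pkl','wb'))
for i in range(3): viewer.snapshot('side')
st();delta([.4985,.0369,.05],Rd(135,0))
a=[]
for n,c in (('side',(274,185)),('scene',(221,190))):
    x,y=c[0]-35,c[1]-35
    a.append(cv2.resize(cv2.imread(f'pics/{n}10.png')[y:y+70,x:x+70],None,fx=5.6,fy=5.6,interpolation=cv2.INTER_CUBIC))
cv2.imwrite('pics/k10.png',np.hstack(a))
E
```

```text
t 15.15 [0.4993 0.0375 0.0655] x [-0.709  0.705  0.002] z [ 0.004  0.007 -1.   ] yaw 135.2 q [ 0.46  0.24 -0.58 -0.01 -0.75 -2.81] F [ 0.58 -1.05 -0.08] w 0.002
shift [ 0.0001 -0.0011  0.0155] turn [ 0.09 -0.02  0.04]
```

View pics/k10.png

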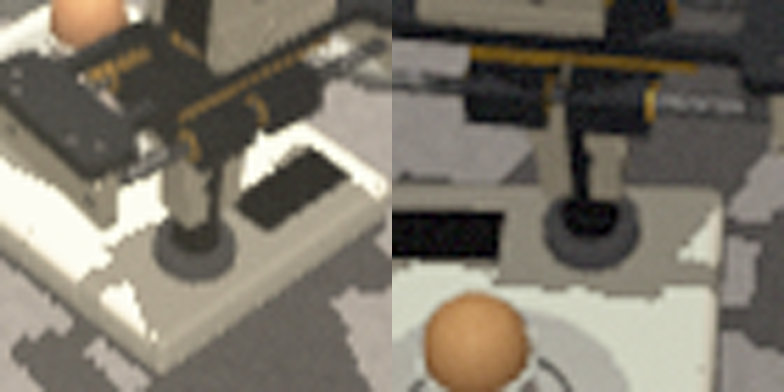

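View pics/wrist10.png

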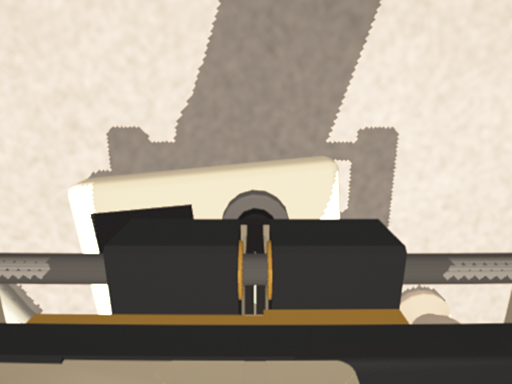

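Request:
servo_tool:
  commands:
    - [[0, -0.0005, 0.004, 0, 0, 0], [0, -0.001, 0.008, 0, 0, 0], [0, -0.001, 0.011, 0, 0, 0], [0, -0.001, 0.013, 0, 0, 0], [0, -0.001, 0.013, 0, 0, 0]]

```text
time_s: 15.78
tcp_pos: [0.4976, 0.0366, 0.0512]
tool_rot: [-1.197, -2.904, -0.009]
contact_force: [0.1, 0.1, 0.7]
gripper_width: 0.005
```

```bash
python3 - <<'E'
from h import *
for i in range(6): viewer.snapshot('side');st()
E
```

```text
t 15.82 [0.4976 0.0366 0.0513] x [-0.71   0.705  0.003] z [ 0.002  0.006 -1.   ] yaw 135.2 q [ 0.46  0.26 -0.59 -0.01 -0.71 -2.81] F [-0.19 -0.63  1.7 ] w 0.002
t 15.88 [0.4976 0.0365 0.0514] x [-0.71   0.705  0.003] z [ 0.002  0.006 -1.   ] yaw 135.2 q [ 0.46  0.26 -0.59 -0.01 -0.71 -2.81] F [-1.34 -0.74  0.73] w 0.002
t 15.93 [0.4976 0.0366 0.0514] x [-0.71   0.705  0.003] z [ 0.002  0.006 -1.   ] yaw 135.2 q [ 0.46  0.26 -0.59 -0.01 -0.71 -2.81] F [-0.57 -0.27  0.97] w 0.006
t 15.97 [0.4977 0.0366 0.0514] x [-0.71   0.705  0.003] z [ 0.002  0.006 -1.   ] yaw 135.2 q [ 0.46  0.26 -0.59 -0.01 -0.71 -2.81] F [-0.43  0.21  0.47] w 0.006
t 16.02 [0.4977 0.0367 0.0514] x [-0.71   0.705  0.003] z [ 0.002  0.006 -1.   ] yaw 135.2 q [ 0.46  0.26 -0.59 -0.01 -0.71 -2.81] F [-0.46  0.61  0.32] w 0.005
t 16.07 [0.4978 0.0367 0.0514] x [-0.71   0.705  0.003] z [ 0.002  0.006 -1.   ] yaw 135.2 q [ 0.46  0.26 -0.59 -0.01 -0.71 -2.81] F [-0.55 -0.05  0.26] w 0.01
```

Request:
servo_tool:
  commands:
    - [[0, 0, 0.001, 0, 0, 0], [0, 0, 0.002, 0, 0, 0], [0, 0, 0.003, 0, 0, 0], [0, 0, 0.004, 0, 0, 0], [0, 0, 0.004, 0, 0, 0]]

```text
time_s: 16.7
tcp_pos: [0.4978, 0.0367, 0.0474]
tool_rot: [-1.197, -2.904, -0.01]
contact_force: [-0.6, 0.2, 3.6]
gripper_width: 0.002
```

```bash
python3 - <<'E'
from h import *
for i in range(3): viewer.snapshot('side');st()
E
```

```text
t 16.75 [0.4978 0.0367 0.0474] x [-0.71   0.705  0.003] z [ 0.002  0.006 -1.   ] yaw 135.2 q [ 0.46  0.27 -0.6  -0.01 -0.7  -2.81] F [-0.29 -0.06  3.45] w 0.002
t 16.8 [0.4978 0.0367 0.0474] x [-0.71   0.705  0.003] z [ 0.002  0.006 -1.   ] yaw 135.2 q [ 0.46  0.27 -0.6  -0.01 -0.7  -2.81] F [-0.53 -0.36  3.12] w 0.006
t 16.85 [0.4978 0.0367 0.0475] x [-0.71   0.705  0.003] z [ 0.002  0.006 -1.   ] yaw 135.2 q [ 0.46  0.27 -0.6  -0.01 -0.7  -2.81] F [-0.38  0.59  4.08] w 0.006
```

Contact: about 3.5 N on the key at z≈0.0474. I'll carry on in small steps.

Request:
servo_tool:
  commands:
    - [[0, 0, 0.0005, 0, 0, 0], [0, 0, 0.001, 0, 0, 0], [0, 0, 0.0015, 0, 0, 0], [0, 0, 0.0015, 0, 0, 0]]

```text
time_s: 17.35
tcp_pos: [0.4978, 0.0367, 0.0462]
tool_rot: [-1.197, -2.905, -0.01]
contact_force: [-2.5, 0.1, 8.7]
gripper_width: 0.005
```

Request:
servo_tool:
  commands:
    - [[0, 0, 0.0005, 0, 0, 0], [0, 0, 0.001, 0, 0, 0], [0, 0, 0.0015, 0, 0, 0], [0, 0, 0.0015, 0, 0, 0]]

```text
time_s: 17.85
tcp_pos: [0.4979, 0.0367, 0.0459]
tool_rot: [1.196, 2.904, 0.01]
contact_force: [-8.3, 0.8, 22.5]
gripper_width: 0.007
```

Stiff stop at z≈0.046, roughly 5 mm below first contact at ≈0.051, with force well over 4 N. That fits the key being fully down. I'll look once, then release.

```bash
python3 - <<'E'
from h import *
a=[]
for n,c in (('side',(274,185)),('scene',(221,190))):
    p=viewer.snapshot(n);save(p,n+'11.png')
    x,y=c[0]-35,c[1]-35
    a.append(cv2.resize(cv2.imread(f'pics/{n}11.png')[y:y+70,x:x+70],None,fx=5.6,fy=5.6,interpolation=cv2.INTER_CUBIC))
cv2.imwrite('pics/k11.png',np.hstack(a));st()
E
```

```text
t 17.95 [0.4979 0.0367 0.0459] x [-0.71   0.704  0.002] z [ 0.003  0.006 -1.   ] yaw 135.2 q [ 0.46  0.27 -0.6  -0.01 -0.7  -2.81] F [-6.76  0.19 22.1 ] w 0.001
```

View pics/k11.png

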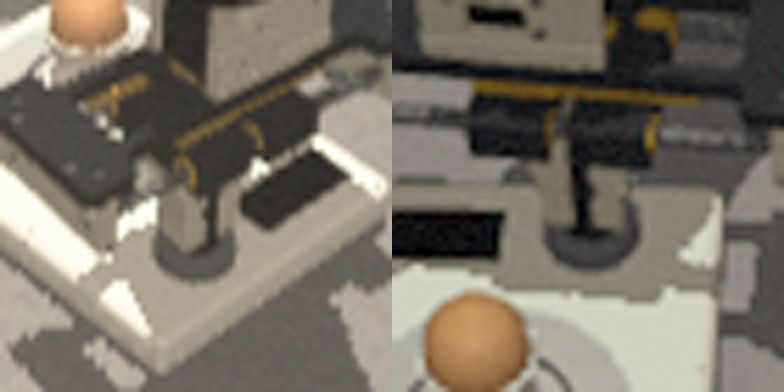

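Request:
servo_tool:
  commands:
    - [[0, 0, -0.002, 0, 0, 0], [0, 0, -0.006, 0, 0, 0], [0, 0, -0.012, 0, 0, 0], [0, 0, -0.025, 0, 0, 0], [0, 0, -0.045, 0, 0, 0]]

```text
time_s: 18.58
tcp_pos: [0.4971, 0.0362, 0.0898]
tool_rot: [-1.197, -2.903, -0.008]
contact_force: [-0.0, -0.3, -0.4]
gripper_width: 0.006
```

Request:
servo_tool:
  commands:
    - [[0, 0, -0.035, 0, 0, 0], [0, 0, -0.075, 0, 0, 0], [-0.01, 0, -0.105, 0, 0, 0], [-0.02, 0, -0.11, 0, 0, 0], [-0.02, 0, -0.11, 0, 0, 0]]

```text
time_s: 19.2
tcp_pos: [0.5116, 0.0213, 0.1994]
tool_rot: [-1.199, -2.904, -0.011]
contact_force: [0.3, 0.6, -0.1]
gripper_width: 0.006
```

```bash
python3 - <<'E'
from h import *
import pickle
st();a=[]
for n in ('side','scene','wrist'):
    p=viewer.snapshot(n);save(p,n+'12.png');pickle.dump(p,open(n+'12.pkl','wb'))
    if n=='wrist': continue
    c=proj(p,[.54,-.02,.05]).astype(int);x,y=c-45
    a.append(cv2.resize(cv2.imread(f'pics/{n}12.png')[y:y+90,x:x+90],None,fx=4.4,fy=4.4,interpolation=cv2.INTER_CUBIC));print(n,x,y)
cv2.imwrite('pics/k12.png',np.hstack(a));st()
E
```

```text
t 19.2 [0.5116 0.0213 0.1994] x [-0.709  0.705  0.003] z [ 0.002  0.006 -1.   ] yaw 135.1 q [ 0.42  0.11 -0.38 -0.01 -1.08 -2.77] F [ 0.29  0.63 -0.06] w 0.006
side 215 129
scene 165 170
t 19.35 [0.5107 0.0215 0.1982] x [-0.709  0.705  0.004] z [ 0.     0.005 -1.   ] yaw 135.2 q [ 0.42  0.11 -0.38 -0.01 -1.08 -2.77] F [-0.73 -0.22 -0.52] w 0.008
```

View pics/k12.png

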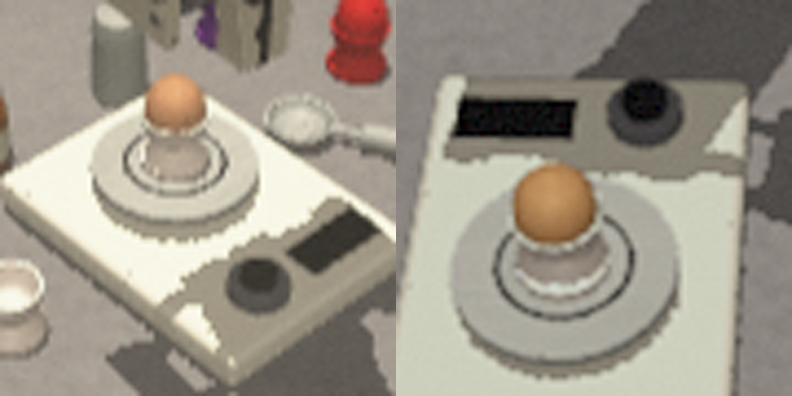

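View pics/wrist12.png

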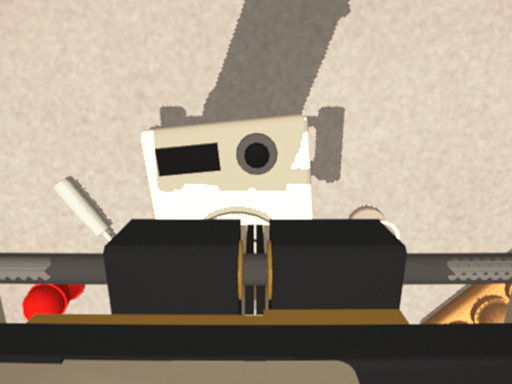

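Key is up again and the cup stands upright in the ring in both views. Last check: have the bystanders moved, and where is the cup's foot? Then I'll hand in.

```bash
python3 - <<'E'
from meas import *
p=pickle.load(open('scene12.pkl','rb'))
f=lambda u,v:(165+(u-396)/4.4,170+v/4.4)
r=fitc(p,[f(496,268),f(633,268),f(564,316),f(520,228),f(612,230)],.05)
# foot: left, right, bottom edges
c=fitc(p,[f(515,275),f(610,275),f(562,300)],.053,.0225)
print('scene ring',r,'foot',c)
p=pickle.load(open('side12.pkl','rb'));f=lambda u,v:(215+u/4.4,129+v/4.4)
print('side ring',fitc(p,[f(124,162),f(228,162),f(175,194)],.05),'foot',fitc(p,[f(140,162),f(212,162),f(176,181)],.053,.0225))
for n in('scene','side'):
    a=cv2.imread(f'pics/{n}0.png');b=cv2.imread(f'pics/{n}12.png')
    P=pickle.load(open(n+'12.pkl','rb'))
    for l,X in (('salt',[.617,-.18,.04]),('jar',[.708,-.09,.04]),('spare',[.646,.064,.02])):
        c=proj(P,X).astype(int);h=12
        A=a[c[1]-h:c[1]+h,c[0]-h:c[0]+h].astype(np.float32).mean(2);B=b[c[1]-h:c[1]+h,c[0]-h:c[0]+h].astype(np.float32).mean(2)
        s,_=cv2.phaseCorrelate(A,B);print(n,l,np.round(s,2),round(float(np.abs(A-B).mean()),1))
print(job.hand_in());st()
E
```

```text
scene ring [ 0.5618 -0.0546  0.0316] foot [ 0.5633 -0.0552]
side ring [ 0.5598 -0.0573  0.034 ] foot [ 0.5594 -0.0545]
scene salt [0.05 0.09] 9.1
scene jar [-0.07  0.07] 8.9
scene spare [-0.13  0.06] 10.3
side salt [0.23 0.54] 17.5
side jar [ 0.02 -0.06] 12.8
side spare [-0.   -0.01] 14.2
the job is handed in; nothing more can be done
None
the job is handed in; nothing more can be done
```

The egg cup now stands upright inside the ring, the key was pressed and has come back up, and the job is handed in at about 19 s. No verdict was reported.

- **Cup:** I slid it about 21 mm with light nudges of both fingertips, side by side, at its foot. The final offset from the ring's centre was about 1 mm in the wrist view, 1.6 mm in the scene view and 2.8 mm in the coarser side view. All three are within the 8 mm allowed.
- **Key:** I pressed it with shut fingertips. Contact began at about z = 0.051 m, and it met a stiff stop at about 0.046 m with about 22 N. That matches the 5 mm travel, but there is no direct joint reading to confirm it. After I lifted off, the pictures show the key up.
- **Bystanders:** salt, jar and spare cup showed no meaningful shift against the first pictures. Salt shows about half a pixel in the side view, which I put down to shadow from the gripper. I did not measure the spoon and the glass, but the arm never went near them.
- **Robot:** the last joint came right up to its limit once (-3.0298 of -3.03). I turned the tool back straight away. The arm was clear of everything at hand-in.

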